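# Pin the caddy gate and lift the condiment caddy level

### The arm

A 6-joint arm with a two-finger parallel gripper is mounted at the origin on a cart in front of the work surface, level with it; the furniture and walls round the work are solid. World frame = base frame: x ahead of the robot, y to its left, z up, the work surface at z = 0. Lengths are in m, angles in rad, forces in N, time in s.
With the tool pointing down it reaches from about 0.25 to 0.775 m from the base axis. Payload 4 kg.
Tool frame: the origin (TCP) lies at the very end of the fingers, on their centre line; the grasp point (between the pads) lies 19 mm behind it (arm.grasp_offset is the distance from the TCP to the grasp point, in m); z points along the fingers, y is the line along which they close (so a half turn about z gives the same grasp; the last joint's range is limited). The gripper opens to 85 mm and grips with 20 to 120 N. Pads are 22 mm wide; open, the fingers measure 114 mm over their backs; the gripper's body (76 mm by 85 mm) begins 54 mm behind the grasp point. The pads swing forward as they close: fully open they stand 13 mm farther back than shut.
Start: joints at [-1.341, 0.087, 1.371, -0, 1.684, -0.103], TCP at [0.18, -0.52, 0.231] pointing down, gripper open.
Joint ranges: [-3.1, 3.1], [-0.76, 2.03], [0.27, 2.55], [-1.08, 4.22], [0.17, 2.65], [-2.57, 2.57]. Speed limits (rad/s): [2.79, 2.79, 3.14, 3.14, 3.14, 3.14].

### API

Orientations are given as a unit quaternion [x, y, z, w].
In Python, from cell import arm gives the robot as it stands.
- The arm moves only by the shell command python3 drive.py 'ROWS' [OPENING]. ROWS is a JSON object whose key "ticks" holds a list of rows, 1 to 20 of them, each of 6 numbers: dx, dy, dz in shares of the most that a row can go, 1 being 62.5 mm, then a rotation vector rx, ry, rz in normalised numbers (1 is pi/2 rad); each row shifts and turns the commanded pose from where the row before left it, along the tool's axes as they then stand; what a row does not reach is not made up. A row lasts 1/8 s, in which the tool goes at most 0.0625 m and 0.188 rad, less where a joint would pass 70% of its speed; a pose out of reach is approached as far as the arm can. OPENING is the finger opening in m, set as the command begins (- or left out keeps the last). The fingers move at their own pace and stop on an object; the grip force is fixed at half the most. Time passes only in rows, so rows that do not move let the fingers close. It prints the time, the measured TCP pose, the force, the opening and the grip force at its end. Input that does not fit is refused with a message, and nothing moves.
- arm.get_obs(): the state, without advancing time (a new reading comes with each control period).
- arm.get_image(name): name is "scene" or "top" or "wrist"; returns (picture, depth): 384x512x3 uint8, red, green, blue; 384x512 float32, m along the optical axis (not along the pixel's ray), 0 where there is no reading.
- arm.calibration(name): a dict with "fx", "fy", "cx", "cy" (pixels), "xyz" and "rotation" of the camera in the world; the wrist camera has in their place "hand_eye" (4x4, takes a point from camera to tool coordinates, whose origin is the TCP and whose axes are the flange's). Camera axes: x right, y down, z forward; pixel columns grow to the right and rows downward; lengths in m; the calibration is good to about 2 mm. A picture is of the moment at which its call begins: read the wrist's pose just before it. calibration takes no time and is no camera call.
- arm.sign_off(): hands the job in; it is judged then, once.
The state is a dict: "t": time; "joint_pos": joint angles; "joint_velocities": joint speeds; "tau": joint torques, N m; "eef_pos": TCP position; "orientation": TCP orientation; "contact_force": force on the tool from outside, world axes, zero at the start; "wrist_torque": the same for the moment, N m; "opening": finger opening in m; "grip_force": force on a finger pad.
Only numpy, scipy, OpenCV 4.12 (cv2) and the standard library are available. Lean on these libraries where they do the work, as an engineer would, in place of code of your own. Each camera call takes 0.05 s, during which the arm holds its last target. There are 200 camera calls.

### The job

Swing the gate of the condiment caddy fully shut and drop the loose retaining pin down through the holes of the lugs and the gate until its collar rests on the top lug. Then take the caddy by its handle, lift it straight up about 10 cm off the worktop with its three jars standing in it, and keep it there level and still, leaving the other things where they are. The program finishes while holding the caddy in the air; it is not set down.

Things in the scene. Friction and masses are not known exactly. Their poses are not given: they have to be found in the camera images.
- caddy: Loose light-wood caddy, 0.40 kg, about 0.9 kg loaded. Origin: centre of the underside; x from open front (faces the robot) to back wall, y from lug end to hinge end, z up. Tray x -75 to +65 mm, 246 mm in y, floor 8 mm, walls 50 mm high. At each end a 30 mm wide, 8 mm thick board (x = 0, y = -119, +119) rises to z = 180 and carries the handle.
- handle: Darker wooden handle bar fixed to the caddy. Origin: middle of the bar, 168 mm above the caddy's underside. Section 16 mm (caddy x) by 22 mm (z), 230 mm long along caddy y between the end boards; its underside is 43 mm above the tallest jar. The loaded caddy's centre of mass is within about 25 mm of the bar's middle along y.
- gate (a joint): Steel gate, rad: 0 = shut (firm stop, holes in line), grows as it swings out of the caddy's front (0.15 to 0.3 at the start). Turns lightly, stays where left. Vertical hinge at caddy x = -90, y = +120 mm; shut, it runs along y at x = -90. Bar 6 mm thick, z = 29 to 47; at its free end a 6 mm tongue (z = 35 to 41) with a 12 mm hole 240 mm from the hinge.
- gate_mid (a point): Middle of the gate bar, 120 mm from the hinge axis, 38 mm above the caddy's underside.
- lug_hole (a point): Centre of the hole in the top face of the upper lug on the caddy, at caddy x = -90, y = -120, z = 56. Two steel lugs, 28 x 28 x 6 mm, undersides at z = 22 and 50, each with a vertical 12 mm hole; the gate's tongue enters between them.
- pin: Loose steel retaining pin, 30 g, standing upright in its stand at the start. Origin: centre of its lower tip; z along its axis, upward. Shank 8 mm in diameter, chamfered tip, 45 mm long up to the underside of the collar (20 mm in diameter, 4 mm thick); above it a round grip 12 mm in diameter from 50 to 84 mm, top at 87 mm.
- pin_collar (a point): Centre of the underside of the pin's collar, 45 mm above the pin's tip on its axis. When the pin is fully home it lies on the lug_hole point (within the 2 mm play).
- pin_stand: Fixed square wooden block 56 x 56 x 55 mm with a 10 mm hole in the middle of its top, in which the pin stands with the collar on the block's top. Origin: centre of its underside.
- jam_jar: Glass jam jar, 65 mm in diameter, 94 mm high, 0.22 kg, standing loose in the caddy. Origin: centre of its underside.
- salt_shaker: White square shaker with a pale cap, 41 x 41 x 85 mm, 0.16 kg, standing loose in the caddy. Origin: centre of its underside.
- spice_jar: Spice jar with a screw cap, 45 mm in diameter, 106 mm high, 0.11 kg, standing loose in the caddy. Origin: centre of its underside. The three jars stand in a row under the handle in any order, 75 mm apart.
- espresso_cup: Bystander: small cup with a handle, 60 x 87 x 50 mm, left of the caddy. Origin: centre of its underside.
- teaspoon: Bystander: teaspoon, 132 x 26 x 9 mm, lying front left. Origin: centre of its underside.
- other_spice_jar: Bystander: second spice jar, 45 mm in diameter, 106 mm high, standing on the worktop left of the caddy. Origin: centre of its underside.
- sardine_tin: Bystander: flat tin, 63 x 105 x 26 mm, on the right. Origin: centre of its underside.

How it is judged:
On the way, in this order (a step that is already met when the one before it is completed fails the run):
1. the gate is swung shut while the caddy stands on the worktop (value of joint gate below 0.025 rad and height (world z) of caddy below 0.01 m), for 0.2 s.
2. the pin is through the lugs and the gate with its collar on the upper lug, before the caddy is lifted (distance between pin_collar and lug_hole below 0.007 m and value of joint gate below 0.04 rad and height (world z) of caddy below 0.01 m), for 0.2 s.
At the end, for the whole second after the job is handed in: Caddy held by its handle (over 2 N), underside 70 to 150 mm up, within 180 mm of its start, tilt under 0.10 rad, still (0.02 m/s, 0.15 rad/s); pin collar within 7 mm of its seat on the upper lug, gate under 0.04 rad; the three jars on the caddy floor, upright within 0.15 rad (height (world z) of caddy between 0.07 and 0.15 m and distance of caddy from where it was at the start of the episode below 0.18 m and angle between caddy's own z axis and vertical below 0.1 rad and linear speed of caddy below 0.02 m/s and angular speed of caddy below 0.15 rad/s and contact force between handle and the fingers above 2 N and distance between pin_collar and lug_hole below 0.007 m and value of joint gate below 0.04 rad and angle between each of jam_jar, salt_shaker, spice_jar's own z axis and vertical below 0.15 rad and z of jam_jar in the frame of caddy between 0 and 0.02 m and x of jam_jar in the frame of caddy between -0.075 and 0.06 m and y of jam_jar in the frame of caddy between -0.115 and 0.115 m and z of salt_shaker in the frame of caddy between 0 and 0.02 m and x of salt_shaker in the frame of caddy between -0.075 and 0.06 m and y of salt_shaker in the frame of caddy between -0.115 and 0.115 m and z of spice_jar in the frame of caddy between 0 and 0.02 m and x of spice_jar in the frame of caddy between -0.075 and 0.06 m and y of spice_jar in the frame of caddy between -0.115 and 0.115 m); the arm keeps its last pose, push and grip.
It fails at once if a bystander (cup, teaspoon, second spice jar or flat tin) is moved by more than 30 mm (distance of any of espresso_cup, teaspoon, other_spice_jar, sardine_tin from where it was at the start of the episode above 0.03 m).
It also fails if it takes over 70 s, if anything falls off the work surface, if the arm or the gripper's body presses on something with over 40 N, if the wrist force passes 120 N, or if a joint passes its speed limit or range.

## Working session

There is one attempt and no reset: what is moved stays moved. The work goes in short steps, Python scripts to look and compute and a shell command to move; the robot and the scene stay as the last step left them, time stands still between calls to the robot, and variables do not carry over. Pictures are saved under pics/ and viewed, at most 13 in all, crops included, and the job is handed in when it is done.

```bash
ls; mkdir -p pics; cat > h.py <<'E'
import numpy as np, cv2
from cell import arm
from scipy.spatial.transform import Rotation as R
def cam(name):
    o=arm.get_obs(); im,d=arm.get_image(name); c=arm.calibration(name)
    if name=='wrist':
        T=np.eye(4);T[:3,:3]=R.from_quat(o['orientation']).as_matrix();T[:3,3]=o['eef_pos']
        T=T@np.array(c['hand_eye'])
    else:
        T=np.eye(4);T[:3,:3]=np.array(c['rotation']).reshape(3,3) if np.size(c['rotation'])==9 else R.from_quat(c['rotation']).as_matrix();T[:3,3]=c['xyz']
    return im,d,c,T
def save(name,f):
    im,d,c,T=cam(name); cv2.imwrite('pics/'+f+'.png',im[:,:,::-1])
    np.savez('pics/'+f+'.npz',im=im,d=d,T=T,k=[c['fx'],c['fy'],c['cx'],c['cy']])
def load(f):
    z=np.load('pics/'+f+'.npz'); return z['im'],z['d'],z['T'],z['k']
def cloud(f):
    im,d,T,k=load(f); v,u=np.mgrid[:d.shape[0],:d.shape[1]]
    P=np.stack([(u-k[2])/k[0]*d,(v-k[3])/k[1]*d,d],-1)
    return P@T[:3,:3].T+T[:3,3]
def onplane(f,u,v,z):
    im,d,T,k=load(f); r=T[:3,:3]@np.array([(u-k[2])/k[0],(v-k[3])/k[1],1]); s=(z-T[2,3])/r[2]; return T[:3,3]+s*r
def crop(f,u0,v0,u1,v1,s,out):
    im=load(f)[0][v0:v1,u0:u1,::-1]; cv2.imwrite('pics/'+out+'.png',cv2.resize(im,None,fx=s,fy=s,interpolation=cv2.INTER_CUBIC))
E
python3 - <<'E'
from h import *
save('top','top0'); save('scene','scene0')
for n in('top','scene'): print(arm.calibration(n))
a=cv2.imread('pics/top0.png');cv2.imwrite('pics/top0b.png',cv2.resize(a,(800,600),interpolation=cv2.INTER_CUBIC))
print(arm.get_obs())
E
```

```text
cell.py
drive.py
pics
{'fx': 448.024426370067, 'fy': 448.024426370067, 'cx': 266.93664070657974, 'cy': 197.86942471821757, 'xyz': array([ 0.24510316, -0.01757658,  1.5993362 ]), 'rotation': array([ 0.71285039, -0.69552079,  0.06468048, -0.06254269])}
{'fx': 370.6640151139801, 'fy': 370.6640151139801, 'cx': 250.54059546588442, 'cy': 192.95393829475972, 'xyz': array([0.07650683, 0.61983284, 0.91498858]), 'rotation': array([-0.29256364,  0.87725693, -0.36437966,  0.10979193])}
{'t': 0.1, 'joint_pos': array([-1.34110540e+00,  8.79047026e-02,  1.37212322e+00, -2.55514182e-05,
        1.68358772e+00, -1.03062440e-01]), 'joint_velocities': array([-0.00050016, -0.00193395, -0.00464473, -0.00026965, -0.00094132,
        0.00096064]), 'tau': array([ 3.17562284e-03, -3.53014183e+01, -3.14218676e+01, -7.33029901e-05,
        7.91869388e-03,  5.71015491e-06]), 'eef_pos': array([ 0.17956029, -0.519389  ,  0.23023307]), 'orientation': array([ 9.86191029e-01,  1.65608671e-01, -7.66698559e-05, -1.00866586e-03]), 'contact_force': array([ 0.25985584, -0.7499807 , -0.63551567]), 'wrist_torque': array([-0.01160393,  0.00168793,  0.0108267 ]), 'grip_force': 0.0, 'opening': 0.08550261480476012}
```

View pics/top0b.png

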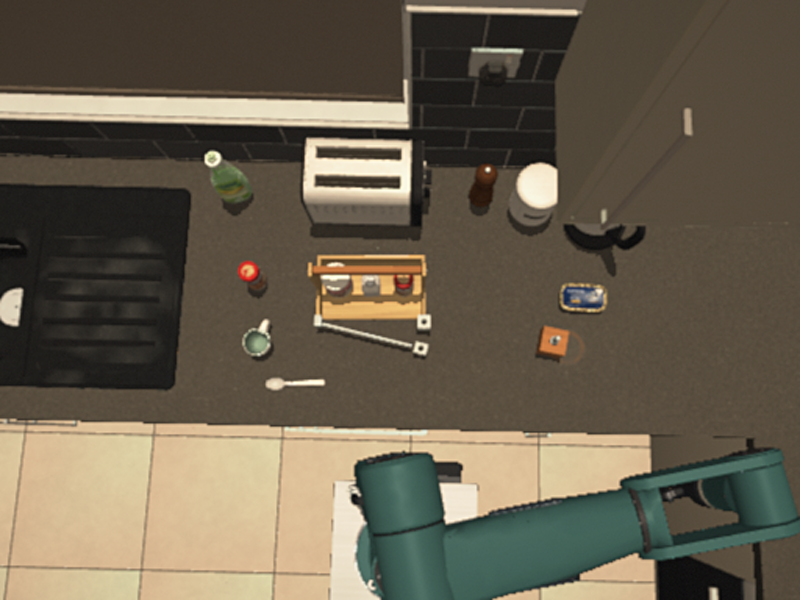

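View pics/scene0.png

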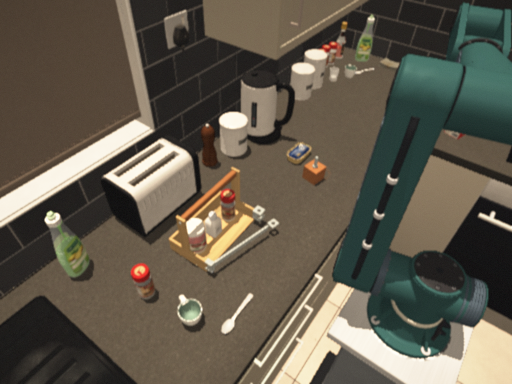

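The top view shows the caddy in the middle, with the hinge at about (318,321), the lugs at (424,321) and the gate's free end at (420,348). The pin stand is at (553,342), all in the enlarged picture. The scene view agrees. Next I'll take enlarged crops to measure.

```bash
python3 - <<'E'
from h import *
crop('top0',190,155,380,245,4,'c1')
P=cloud('top0')
for n,(u,v) in dict(hinge=(318,321),lug=(424,321),gend=(420,348),pin=(554,341),h1=(315,270),h2=(423,268),tin=(583,297),mill=(485,175),mug=(543,175),toaster=(400,215)).items():
    u,v=u*.64,v*.64; print(n,P[int(round(v)),int(round(u))].round(3))
E
```

```text
hinge [0.496 0.2   0.054]
lug [ 0.507 -0.034  0.024]
gend [ 0.445 -0.029 -0.002]
pin [ 0.459 -0.321  0.086]
h1 [0.58  0.194 0.18 ]
h2 [ 0.589 -0.03   0.182]
tin [ 0.571 -0.399  0.022]
mill [ 0.807 -0.157  0.159]
mug [ 0.818 -0.29   0.139]
toaster [0.732 0.025 0.092]
```

View pics/c1.png

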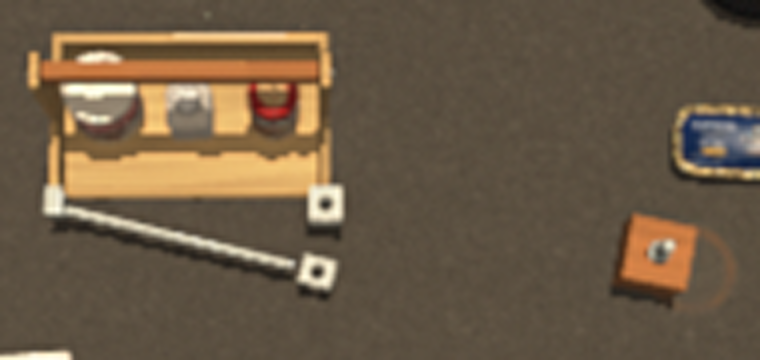

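The crop shows the lug hole at (325,205), the hinge at (54,202), the tongue hole at (317,272), the pin top at about (666,246) and the handle bar from (40,71) to (320,70).

```bash
python3 - <<'E'
from h import *
q=lambda u,v,z: onplane('top0',190+(u+.5)/4-.5,155+(v+.5)/4-.5,z)[:2]
lug=q(325,205,.056);hin=q(54,202,.05);ton=q(317,272,.041)
h1=q(32,70,.18);h2=q(328,69,.18)
print('lug',lug,'hinge',hin,'d',np.linalg.norm(lug-hin),'tongue',ton,np.linalg.norm(ton-hin))
print('bar ends',h1,h2,np.linalg.norm(h1-h2))
d=hin-lug; yaw=np.arctan2(-d[0],d[1]); print('yaw hinge',yaw); d=h1-h2; print('yaw bar',np.arctan2(-d[0],d[1]))
d=hin-ton; print('gate yaw',np.arctan2(-d[0],d[1]))
print('pin',q(666,246,.097),'stand',q(657,254,.055), 'tin',q(727,142,.026))
E
```

```text
lug [ 0.49819525 -0.0332683 ] hinge [0.49591036 0.20393754] d 0.23721685126625705 tongue [ 0.4410936  -0.02776202] 0.23809570750990441
bar ends [0.58306062 0.20861146] [ 0.59000741 -0.03191859] 0.24063034992210194
yaw hinge 0.009632200282746552
yaw bar 0.028873174754816527
gate yaw -0.23231396651465253
pin [ 0.463524   -0.32230331] stand [ 0.46241161 -0.32290841] tin [ 0.56931442 -0.39250715]
```

The rows are not in the units I measure in: shifts go in shares of 62.5 mm and turns go in shares of pi/2 rad. I convert before sending: 0.054 m is 0.864, 0.02 m is 0.32, -0.18 rad / 1.5708 = -0.1146.

```bash
python3 drive.py '{"ticks":[[0,0,0,0,0,-0.1146],[0,0,0,0,0,-0.1146],[0,0,0,0,0,-0.1146],[0,0,0,0,0,-0.1146],[0,0,0,0,0,-0.1146],[0,0,0,0,0,-0.1146],[0,0,0,0,0,-0.1133],[0.864,0.32,0,0,0,0],[0.864,0.32,0,0,0,0],[0.864,0.32,0,0,0,0],[0.864,0.32,0,0,0,0],[0.864,0.32,0,0,0,0],[0.864,0.32,0,0,0,0],[0.864,0.32,0,0,0,0],[0.864,0.32,0,0,0,0],[0.864,0.32,0,0,0,0],[0.864,0.32,0,0,0,0],[0,0,0,0,0,0],[0,0,0,0,0,0]]}' 0
python3 - <<'E'
from h import *
print(arm.calibration('wrist')['hand_eye'].round(3)); save('wrist','w1')
o=arm.get_obs();print(o['joint_pos'].round(3),R.from_quat(o['orientation']).as_matrix().round(3),o['contact_force'])
E
```

```text
t: 2.48
eef_pos: [0.3685, 0.0239, 0.2309]
orientation: [0.7, 0.714, -0.001, -0.0]
contact_force: [0.1, -0.8, 0.8]
opening: 0.0
grip_force: 0.0
[[-0.    -0.948 -0.319  0.083]
 [ 1.    -0.     0.     0.   ]
 [-0.    -0.319  0.948 -0.143]
 [ 0.     0.     0.     1.   ]]
[-9.000e-02 -3.270e-01  1.742e+00 -1.000e-03  1.727e+00 -1.090e-01] [[-0.019  1.    -0.001]
 [ 1.     0.019 -0.001]
 [-0.001 -0.001 -1.   ]] [-0.51030366 -0.62181993  0.70326138]
```

View pics/w1.png

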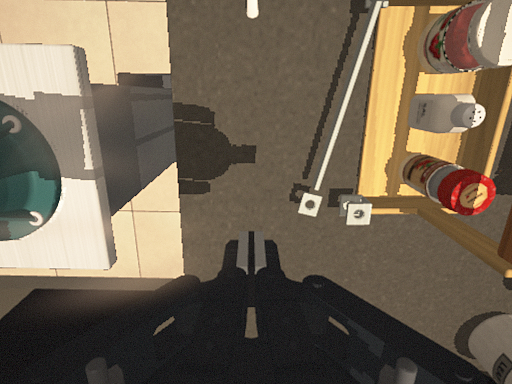

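The wrist view shows the tongue hole at about (310,205) and the lug hole at about (358,213). The gate bar runs up to the hinge at about (380,3).

```bash
python3 - <<'E'
from h import *
l=onplane('w1',358.5,213.5,.056);t=onplane('w1',310,205,.041);h=onplane('w1',379,3,.05)
print(l,t,h); P=cloud('w1'); print(P[218,350],P[208,303],P[217,368])
for a in ((l,t),): print(np.linalg.norm(a[0]-a[1]))
E
```

```text
[ 0.50306967 -0.02968397  0.056     ] [ 0.44557518 -0.02562467  0.041     ] [0.49312881 0.19633171 0.05      ]
[ 0.49323651 -0.03583471  0.05633967] [ 0.43716254 -0.03042389  0.03989423] [ 0.51603376 -0.03460604  0.05497979]
0.05955748016318694
```

In the tool's units: 0.051 m is 0.816, 0.05 m is 0.8.

```bash
python3 drive.py '{"ticks":[[0,0.16,0.816,0,0,0],[0,0.16,0.816,0,0,0],[0,0.16,0.816,0,0,0],[0,0.16,0.8,0,0,0],[0,0,0,0,0,0],[0,0.192,0,0,0,0],[0,0.192,0,0,0,0],[0,0.192,0,0,0,0],[0,0.128,0,0,0,0],[0,0.128,0,0,0,0],[0,0,0,0,0,0],[0,0,0,0,0,0]]}'
```

```text
t: 4.03
eef_pos: [0.4605, 0.026, 0.0281]
orientation: [0.7, 0.714, -0.0, -0.0]
contact_force: [-0.6, 0.8, 0.8]
opening: -0.0002
grip_force: 0.0
```

Gate should be partly pushed now. I'll continue in small steps.

In the tool's units: 0.006 m is 0.096, 0.005 m is 0.08.

```bash
python3 drive.py '{"ticks":[[0,0.096,0,0,0,0],[0,0.08,0,0,0,0],[0,0.064,0,0,0,0],[0,0,0,0,0,0],[0,0,0,0,0,0]]}'
python3 - <<'E'
from h import *
save('wrist','w2'); crop('w2',240,60,440,260,3,'w2c'); print(arm.get_obs()['contact_force'],arm.get_obs()['wrist_torque'])
E
```

```text
t: 4.65
eef_pos: [0.4757, 0.0262, 0.0282]
orientation: [0.7, 0.714, -0.0, -0.0]
contact_force: [0.1, -0.4, 0.5]
opening: 0.0001
grip_force: 0.0
[-0.00960445 -0.18707259 -0.14059968] [ 0.02199    -0.05189324 -0.03264163]
```

View pics/w2c.png

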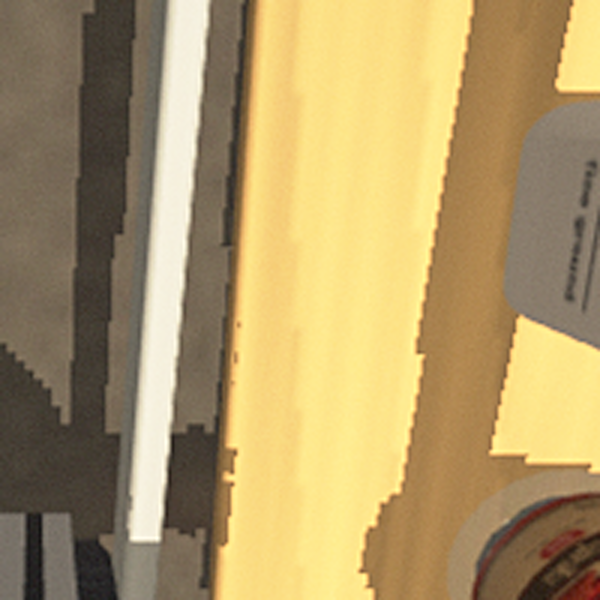

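The gate bar is now nearly parallel to the tray and still in front of it by a gap, with no contact force. I'll push until the stop registers.

```bash
for i in 1 2; do :; done; python3 drive.py '{"ticks":[[0,0.032,0,0,0,0],[0,0.016,0,0,0,0],[0,0,0,0,0,0],[0,0,0,0,0,0]]}'; python3 drive.py '{"ticks":[[0,0.032,0,0,0,0],[0,0,0,0,0,0],[0,0,0,0,0,0]]}'
```

```text
t: 5.2
eef_pos: [0.4788, 0.0262, 0.0283]
orientation: [0.7, 0.714, -0.0, 0.0]
contact_force: [0.1, 0.6, -0.2]
opening: 0.0002
grip_force: 0.0
t: 5.58
eef_pos: [0.4808, 0.0263, 0.0283]
orientation: [0.7, 0.714, -0.0, 0.0]
contact_force: [-0.2, -0.5, -0.3]
opening: 0.0
grip_force: 0.0
```

```bash
python3 drive.py '{"ticks":[[0,0.032,0,0,0,0],[0,0,0,0,0,0],[0,0,0,0,0,0]]}'
```

```text
t: 5.95
eef_pos: [0.4829, 0.0263, 0.0283]
orientation: [0.7, 0.714, -0.0, 0.0]
contact_force: [0.5, 0.7, 1.0]
opening: -0.0001
grip_force: 0.0
```

In the tool's units: 0.002 m is 0.032.

```bash
python3 drive.py '{"ticks":[[0,0.032,0,0,0,0],[0,0,0,0,0,0],[0,0,0,0,0,0]]}';  python3 drive.py '{"ticks":[[0,0.024,0,0,0,0],[0,0,0,0,0,0],[0,0,0,0,0,0]]}'
python3 - <<'E'
from h import *
save('wrist','w3'); P=cloud('w3'); im=load('w3')[0]
# gate top points
m=(abs(P[...,2]-.047)<.006)&(P[...,0]>.46)&(P[...,0]<.525)&(P[...,1]>.04)&(im.min(-1)>150)
q=P[m];print(len(q),np.polyfit(q[:,1],q[:,0],1))
o=arm.get_obs();print(o['contact_force'])
E
```

```text
t: 6.32
eef_pos: [0.4845, 0.0264, 0.0282]
orientation: [0.7, 0.714, -0.0, -0.0]
contact_force: [-1.3, 0.7, 1.1]
opening: -0.0002
grip_force: 0.8
t: 6.7
eef_pos: [0.4851, 0.0263, 0.0281]
orientation: [0.7, 0.714, -0.001, -0.001]
contact_force: [-4.8, -0.8, 3.5]
opening: 0.0002
grip_force: 2.6
2993 [-0.03090489  0.5028871 ]
[-5.50689789 -0.6862495   3.26176016]
```

The stop is reached: contact is about 5 N, and the gate line gives a caddy yaw of about 0.03. I'll back off, rise and look at the lugs from close range.

In the tool's units: -0.05 m is -0.8, -0.03 m is -0.48.

```bash
python3 drive.py '{"ticks":[[0,-0.24,0,0,0,0],[0,-0.32,0,0,0,0],[0,0,-0.8,0,0,0],[0,0,-0.8,0,0,0],[0,0.32,-0.48,0,0,0],[0,0.48,0,0,0,0],[0,0,0,0,0,0],[0,0,0,0,0,0],[0,0,0,0,0,0]]}'
python3 - <<'E'
from h import *
save('wrist','w4'); crop('w4',180,100,330,240,4,'w4c')
P=cloud('w4'); im=load('w4')[0]
m=(abs(P[...,2]-.047)<.006)&(P[...,0]>.46)&(P[...,0]<.525)&(P[...,1]>.0)&(P[...,1]<.18)&(im.min(-1)>150)
q=P[m];print(len(q),np.polyfit(q[:,1],q[:,0],1))
E
```

```text
t: 7.88
eef_pos: [0.5003, 0.0267, 0.1578]
orientation: [0.7, 0.714, -0.0, -0.0]
contact_force: [-0.2, 0.4, 0.5]
opening: 0.0
grip_force: 0.0
1194 [-0.02802952  0.50244134]
```

View pics/w4c.png

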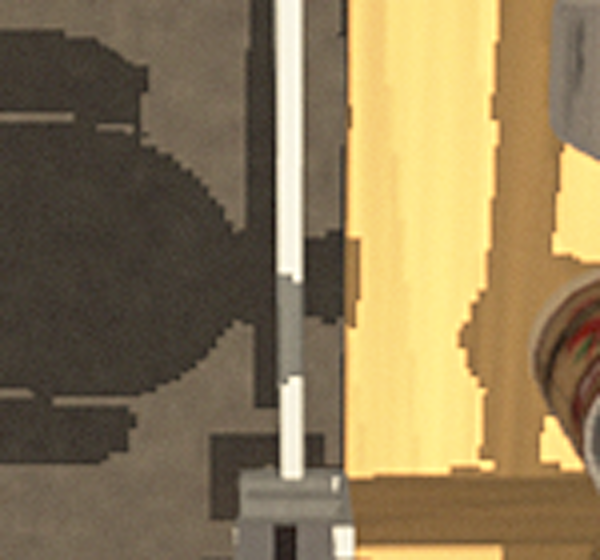

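The gate lies parallel to the tray and enters the lugs, but the fingers hide the lug. I'll move 55 mm to −y so that it becomes visible.

In the tool's units: -0.055 m is -0.88, -0.02 m is -0.32.

```bash
python3 drive.py '{"ticks":[[-0.88,0,-0.32,0,0,0],[0,0,0,0,0,0],[0,0,0,0,0,0],[0,0,0,0,0,0]]}'
python3 - <<'E'
from h import *
save('wrist','w5'); im,d,T,k=load('w5')
p=np.linalg.inv(T)@[.503,-.03,.056,1]; u=int(k[0]*p[0]/p[2]+k[2]);v=int(k[1]*p[1]/p[2]+k[3]);print(u,v)
u0,v0=max(u-40,0),max(v-40,0);print(u0,v0);crop('w5',u0,v0,u0+80,v0+80,7,'w5c')
E
```

```text
t: 8.43
eef_pos: [0.5019, -0.0274, 0.1776]
orientation: [0.7, 0.715, -0.0, -0.001]
contact_force: [0.4, 0.7, 0.8]
opening: -0.0001
grip_force: 0.0
251 185
211 145
```

View pics/w5c.png

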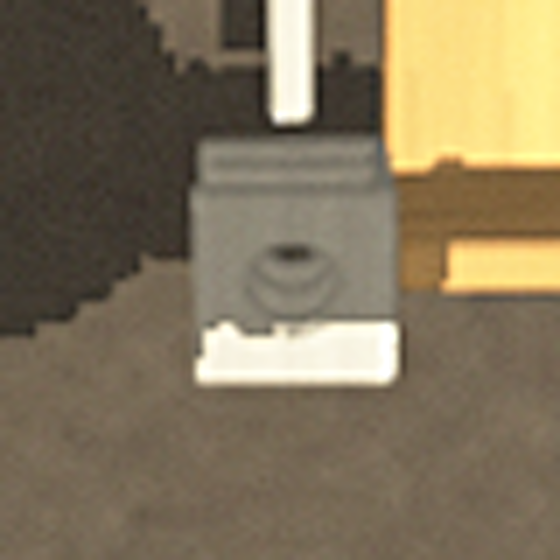

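The lug hole is at about (292,282) in the crop, with the tongue's inner hole visible through it. I'll measure it and move above the pin.

In the tool's units: -0.049 m is -0.784, -0.008 m is -0.128.

```bash
python3 - <<'E'
from h import *
print('lug',onplane('w5',252.3,184.9,.056), 'face c',onplane('w5',211+295.5/7-.5,145+286.5/7-.5,.056))
P=cloud('w5');print(P[195,252])
E
python3 drive.py '{"ticks":[[-0.784,-0.112,-0.08,0,0,0],[-0.784,-0.112,-0.08,0,0,0],[-0.784,-0.112,0,0,0,0],[-0.784,-0.128,0,0,0,0],[-0.784,-0.128,0,0,0,0],[-0.784,-0.128,0,0,0,0],[0,0,0,0,0,0],[0,0,0,0,0,0],[0,0,0,0,0,0]]}' .05
python3 - <<'E'
from h import *
save('wrist','w6'); im,d,T,k=load('w6')
p=np.linalg.inv(T)@[.463,-.322,.097,1]; u=int(k[0]*p[0]/p[2]+k[2]);v=int(k[1]*p[1]/p[2]+k[3]);print(u,v)
u0,v0=u-50,v-50;print(u0,v0);crop('w6',u0,v0,u0+100,v0+100,6,'w6c')
E
```

```text
lug [ 0.50359731 -0.02938574  0.056     ] face c [ 0.50402236 -0.02992964  0.056     ]
[ 0.50353465 -0.04003555  0.056111  ]
t: 9.6
eef_pos: [0.4638, -0.3216, 0.1883]
orientation: [0.699, 0.715, 0.0, -0.0]
contact_force: [0.7, -0.6, -1.3]
opening: 0.0502
grip_force: 0.0
249 193
199 143
```

View pics/w6c.png

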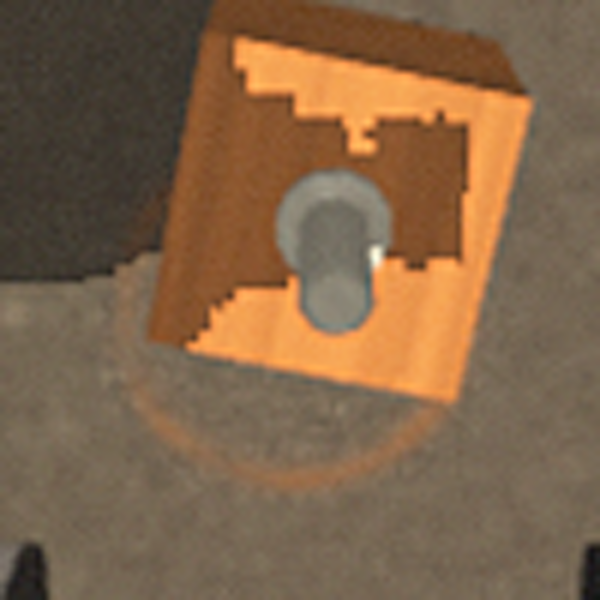

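The pin's top face is at about (336,302) and the collar disc is centred at about (334,226).

```bash
python3 - <<'E'
from h import *
f=lambda u,v,z:onplane('w6',199+(u+.5)/6-.5,143+(v+.5)/6-.5,z)
a=f(336,302,.097);b=f(334,226,.059);print(a,b)
o=arm.get_obs();M=R.from_quat(o['orientation']).as_matrix();print('move',M.T@((a+b)/2-o['eef_pos']), 'rot',R.from_matrix(M).as_rotvec(), M.round(4))
E
```

```text
[ 0.4674437  -0.32134343  0.097     ] [ 0.46757489 -0.32105103  0.059     ]
move [0.00041571 0.00372918 0.11041368] rot [2.19666250e+00 2.24593493e+00 2.63167335e-04] [[-2.220e-02  9.998e-01  1.000e-04]
 [ 9.998e-01  2.220e-02  1.000e-04]
 [ 1.000e-04  1.000e-04 -1.000e+00]]
```

In the tool's units: 0.04 m is 0.64, 0.0037 m is 0.0592.

```bash
python3 drive.py '{"ticks":[[0,0.0592,0.48,0,0,0],[0,0,0.64,0,0,0],[0,0,0.48,0,0,0],[0,0,0.24,0,0,0],[0,0,0.176,0,0,0],[0,0,0,0,0,0],[0,0,0,0,0,0]]}'; python3 drive.py '{"ticks":[[0,0,0,0,0,0],[0,0,0,0,0,0],[0,0,0,0,0,0],[0,0,0,0,0,0],[0,0,0,0,0,0],[0,0,0,0,0,0]]}' 0
```

```text
t: 10.52
eef_pos: [0.4678, -0.3236, 0.0638]
orientation: [0.7, 0.714, 0.0, 0.001]
contact_force: [0.1, -0.1, 1.0]
opening: 0.0502
grip_force: 0.0
t: 11.28
eef_pos: [0.4674, -0.3234, 0.0631]
orientation: [0.7, 0.714, -0.0, 0.001]
contact_force: [0.1, -1.1, 6.0]
opening: 0.0107
grip_force: 58.7
```

In the tool's units: -0.03 m is -0.48, -0.02 m is -0.32.

```bash
python3 drive.py '{"ticks":[[0,0,-0.16,0,0,0],[0,0,-0.32,0,0,0],[0,0,-0.48,0,0,0],[0,0,-0.48,0,0,0],[0,0,-0.32,0,0,0],[0,0,0,0,0,0],[0,0,0,0,0,0],[0,0,0,0,0,0]]}'
python3 - <<'E'
from h import *
save('wrist','w7'); im,d,T,k=load('w7')
o=arm.get_obs(); p=np.linalg.inv(T)@np.r_[o['eef_pos'],1]; u=int(k[0]*p[0]/p[2]+k[2]);v=int(k[1]*p[1]/p[2]+k[3]);print(u,v,o['contact_force'])
u0,v0=u-50,v-60;print(u0,v0);crop('w7',u0,v0,u0+100,v0+100,6,'w7c')
E
```

```text
t: 12.28
eef_pos: [0.4663, -0.3225, 0.1705]
orientation: [0.7, 0.714, -0.0, -0.002]
contact_force: [0.6, -0.4, -0.5]
opening: 0.0103
grip_force: 58.7
250 245 [ 0.58897598 -0.81557749 -0.27841365]
200 185
```

View pics/w7c.png

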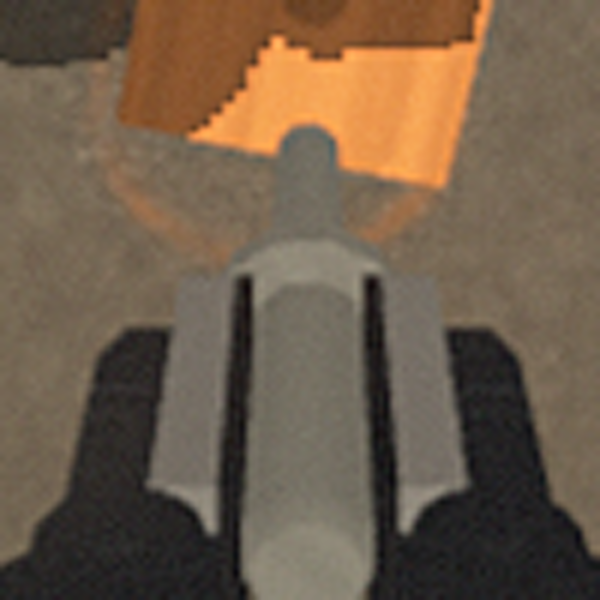

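The pin hangs straight between the pads: the tip's upper silhouette edge is at (307,125) and the collar's front edge at about (307,240).

```bash
python3 - <<'E'
from h import *
im,d,T,k=load('w7'); H=np.array(arm.calibration('wrist')['hand_eye'])
def tool(u,v,z):
    u=200+(u+.5)/6-.5; v=185+(v+.5)/6-.5
    r=H[:3,:3]@np.array([(u-k[2])/k[0],(v-k[3])/k[1],1]); return H[:3,3]+(z-H[2,3])/r[2]*r
print('tip edge',tool(307,125,.053),'collar',tool(307,240,.008),'grip top',tool(308,555,-.034))
o=arm.get_obs();M=R.from_quat(o['orientation']).as_matrix();print(M.round(4), o['orientation'],R.from_matrix(M).as_rotvec())
for c in ([.0005,0],):
  g=np.array([.5036,-.0295]);print((M.T@np.r_[g-o['eef_pos'][:2],0]))
E
```

```text
tip edge [0.00366671 0.00029421 0.053     ] collar [0.00954919 0.00031496 0.008     ] grip top [ 0.00329666  0.00040768 -0.034     ]
[[-0.02    0.9998 -0.0023]
 [ 0.9998  0.02    0.0019]
 [ 0.0019 -0.0022 -1.    ]] [ 7.00003948e-01  7.14137452e-01 -1.24667604e-04 -1.46895452e-03] [-2.19707308e+00 -2.24143332e+00  3.91288989e-04]
[0.29226322 0.04304672 0.00046599]
```

In the tool's units: 0.05 m is 0.8, 0.03 m is 0.48.

```bash
python3 drive.py '{"ticks":[[0.48,0.048,0,0,0,0],[0.8,0.112,0,0,0,0],[0.8,0.128,0,0,0,0],[0.8,0.128,0,0,0,0],[0.8,0.128,0,0,0,0],[0.64,0.096,0,0,0,0],[0.3472,0.0432,0,0,0,0],[0,0,0.48,0,0,0],[0,0,0.256,0,0,0],[0,0,0,0,0,0],[0,0,0,0,0,0],[0,0,0,0,0,0],[0,0,0,0,0,0]]}'
python3 - <<'E'
from h import *
save('wrist','w8'); im,d,T,k=load('w8')
o=arm.get_obs(); p=np.linalg.inv(T)@np.array([.5036,-.0295,.056,1]); u=k[0]*p[0]/p[2]+k[2];v=k[1]*p[1]/p[2]+k[3];print(u,v)
u0,v0=int(u)-40,int(v)-35;print(u0,v0);crop('w8',u0,v0,u0+80,v0+80,7,'w8c')
E
```

```text
t: 13.95
eef_pos: [0.5043, -0.0309, 0.1272]
orientation: [0.7, 0.714, 0.0, 0.001]
contact_force: [-0.1, 0.6, 0.1]
opening: 0.0102
grip_force: 58.7
249.38337914921235 199.66908228069977
209 164
```

View pics/w8c.png

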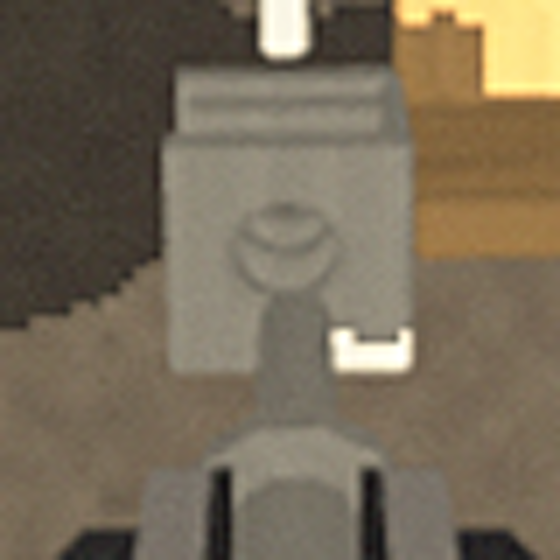

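The hole is centred at about (288,249), and the pin's shank has its axis at about (296) with its lower edge at about v=291.

```bash
python3 - <<'E'
from h import *
f=lambda u,v,z:onplane('w8',209+(u+.5)/7-.5,164+(v+.5)/7-.5,z)
h=f(288,249,.056);t=f(296.5,291,.0742);c=f(292,424,.1272-.008);lc=f(289,255,.056)
print(h,lc,t,c,'dtool x(y world)',h-t, h-c)
E
```

```text
[ 0.50386292 -0.02903388  0.056     ] [ 0.50399373 -0.02978288  0.056     ] [ 0.50478521 -0.02696765  0.0742    ] [ 0.50420524 -0.02100518  0.1192    ] dtool x(y world) [-0.00092229 -0.00206623 -0.0182    ] [-0.00034232 -0.00802869 -0.0632    ]
```

In the tool's units: 0.014 m is 0.224, 0.0008 m is 0.0128.

```bash
python3 drive.py '{"ticks":[[0.0128,-0.0112,0,0,0,0],[0,0,0.224,0,0,0],[0,0,0.128,0,0,0],[0,0,0.096,0,0,0],[0,0,0,0,0,0],[0,0,0,0,0,0]]}'
```

```text
t: 14.75
eef_pos: [0.5031, -0.0299, 0.0983]
orientation: [0.7, 0.714, -0.0, -0.0]
contact_force: [0.2, -0.5, -1.3]
opening: 0.0106
grip_force: 58.7
```

In the tool's units: 0.005 m is 0.08, 0.003 m is 0.048.

```bash
python3 drive.py '{"ticks":[[0,0,0.08,0,0,0],[0,0,0.08,0,0,0],[0,0,0.048,0,0,0],[0,0,0,0,0,0],[0,0,0,0,0,0]]}'
```

```text
t: 15.38
eef_pos: [0.503, -0.0298, 0.0851]
orientation: [0.7, 0.714, -0.0, -0.0]
contact_force: [0.4, -0.1, -0.6]
opening: 0.0101
grip_force: 58.7
```

In the tool's units: 0.005 m is 0.08.

```bash
python3 drive.py '{"ticks":[[0,0,0.08,0,0,0],[0,0,0.08,0,0,0],[0,0,0,0,0,0],[0,0,0,0,0,0]]}'
```

```text
t: 15.88
eef_pos: [0.5029, -0.0298, 0.075]
orientation: [0.7, 0.714, -0.0, -0.0]
contact_force: [0.3, -1.2, -1.4]
opening: 0.0101
grip_force: 58.7
```

In the tool's units: 0.004 m is 0.064.

```bash
python3 drive.py '{"ticks":[[0,0,0.064,0,0,0],[0,0,0.064,0,0,0],[0,0,0,0,0,0],[0,0,0,0,0,0]]}'
```

```text
t: 16.38
eef_pos: [0.5029, -0.0298, 0.067]
orientation: [0.7, 0.714, -0.0, -0.0]
contact_force: [0.3, -1.5, -0.4]
opening: 0.0102
grip_force: 58.7
```

In the tool's units: 0.002 m is 0.032.

```bash
python3 drive.py '{"ticks":[[0,0,0.032,0,0,0],[0,0,0,0,0,0],[0,0,0,0,0,0]]}'; python3 drive.py '{"ticks":[[0,0,0.024,0,0,0],[0,0,0,0,0,0],[0,0,0,0,0,0]]}'
```

```text
t: 16.75
eef_pos: [0.5033, -0.0298, 0.0653]
orientation: [0.7, 0.714, 0.0, 0.0]
contact_force: [1.1, -2.5, -1.0]
opening: 0.0107
grip_force: 58.7
t: 17.12
eef_pos: [0.5033, -0.0298, 0.0641]
orientation: [0.7, 0.714, 0.0, 0.0]
contact_force: [-0.1, -1.9, 2.3]
opening: 0.01
grip_force: 59.0
```

In the tool's units: -0.05 m is -0.8, -0.01 m is -0.16.

```bash
python3 drive.py '{"ticks":[[0,0,0,0,0,0],[0,0,0,0,0,0],[0,0,-0.16,0,0,0],[0,0,-0.64,0,0,0],[0,0,-0.8,0,0,0],[0,0,-0.8,0,0,0],[0,0,-0.64,0,0,0],[0,0,0,0,0,0],[0,0,0,0,0,0],[0,0,0,0,0,0]]}' .05
python3 - <<'E'
from h import *
save('wrist','w9'); im,d,T,k=load('w9')
p=np.linalg.inv(T)@np.array([.5036,-.0295,.1,1]); u=k[0]*p[0]/p[2]+k[2];v=k[1]*p[1]/p[2]+k[3]
u0,v0=int(u)-60,int(v)-90;print(u0,v0);crop('w9',u0,v0,u0+230,v0+150,3,'w9c')
P=cloud('w9');m=(abs(P[...,2]-.179)<.008)&(P[...,0]>.55)&(P[...,1]>-.01)&(P[...,1]<.19)
q=P[m];print(len(q),np.median(q,0),np.polyfit(q[:,1],q[:,0],1),q.min(0),q.max(0))
o=arm.get_obs();print(o['eef_pos'])
E
```

```text
t: 18.38
eef_pos: [0.5023, -0.0296, 0.2518]
orientation: [0.7, 0.714, -0.001, -0.002]
contact_force: [0.6, 0.1, 0.6]
opening: 0.0497
grip_force: 0.0
192 84
4247 [0.58847802 0.06182112 0.17852714] [-0.02919678  0.59055446] [ 0.58073983 -0.00999027  0.17100312] [0.59955593 0.11620859 0.18157597]
[ 0.50236869 -0.02962636  0.25190187]
```

View pics/w9c.png

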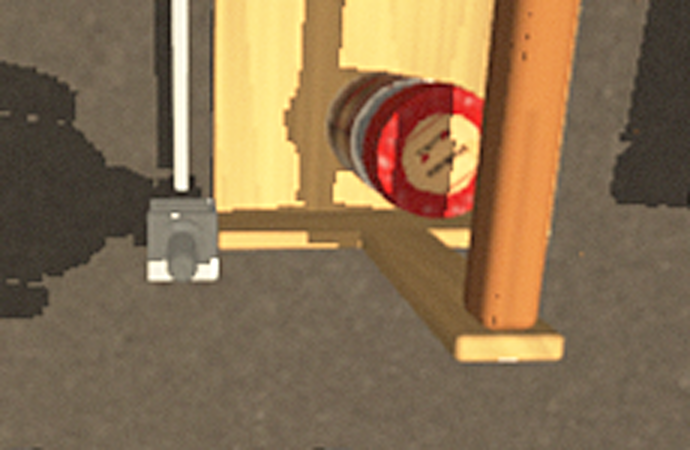

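The pin's collar is seated on the upper lug and its grip stands upright at about (180,250) in the crop. The handle bar is clear from above, so I'll move over it and grasp it.

In the tool's units: 0.04 m is 0.64, 0.02 m is 0.32, -0.01 rad / 1.5708 = -0.0064.

```bash
python3 drive.py '{"ticks":[[0.48,0.32,0,0,0,0],[0.64,0.48,0,0,0,0],[0.64,0.416,0,0,0,0],[0.32,0.2016,0,0,0,-0.0064],[0,0,0,0,0,0],[0,0,0.64,0,0,0],[0,0,0.64,0,0,0],[0,0,0.24,0,0,0],[0,0,0.128,0,0,0],[0,0,0,0,0,0],[0,0,0,0,0,0]]}'; python3 drive.py '{"ticks":[[0,0,0,0,0,0],[0,0,0,0,0,0],[0,0,0,0,0,0],[0,0,0,0,0,0],[0,0,0,0,0,0],[0,0,0,0,0,0]]}' 0
```

```text
t: 19.8
eef_pos: [0.5901, 0.1019, 0.1528]
orientation: [0.696, 0.718, 0.001, 0.001]
contact_force: [-0.7, -0.2, -0.2]
opening: 0.0501
grip_force: 0.0
t: 20.55
eef_pos: [0.5895, 0.102, 0.1518]
orientation: [0.696, 0.718, 0.001, 0.001]
contact_force: [-0.8, 0.2, 5.9]
opening: 0.0149
grip_force: 60.9
```

In the tool's units: -0.005 m is -0.08, -0.004 m is -0.064.

```bash
python3 drive.py '{"ticks":[[0,0,-0.048,0,0,0],[0,0,-0.064,0,0,0],[0,0,-0.08,0,0,0],[0,0,-0.08,0,0,0],[0,0,0,0,0,0],[0,0,0,0,0,0],[0,0,0,0,0,0]]}'
python3 - <<'E'
from h import *
o=arm.get_obs();print(o['contact_force'],o['wrist_torque'],R.from_quat(o['orientation']).as_matrix().round(4))
save('wrist','wa');P=cloud('wa');m=(abs(P[...,2]-.195)<.015)&(abs(P[...,0]-.588)<.007)&(P[...,1]>.13)&(P[...,1]<.19)
q=P[m];print(len(q),np.polyfit(q[:,1],q[:,2],1))
E
```

```text
t: 21.42
eef_pos: [0.5889, 0.1019, 0.1675]
orientation: [0.696, 0.718, -0.0, -0.0]
contact_force: [-0.0, 1.8, -9.7]
opening: 0.0151
grip_force: 58.9
[-0.01942488  1.84425311 -9.65159608] [ 0.08058038 -0.07889174 -0.00178826] [[-3.000e-02  9.996e-01 -5.000e-04]
 [ 9.996e-01  3.000e-02 -1.000e-04]
 [-1.000e-04 -5.000e-04 -1.000e+00]]
4614 [-0.00168195  0.19478218]
```

In the tool's units: -0.014 m is -0.224, -0.012 m is -0.192.

```bash
python3 drive.py '{"ticks":[[0,0,-0.096,0,0,0],[0,0,-0.16,0,0,0],[0,0,-0.192,0,0,0],[0,0,-0.224,0,0,0],[0,0,-0.224,0,0,0],[0,0,-0.192,0,0,0],[0,0,-0.16,0,0,0],[0,0,-0.096,0,0,0],[0,0,-0.032,0,0,0],[0,0,0,0,0,0],[0,0,0,0,0,0],[0,0,0,0,0,0],[0,0,0,0,0,0],[0,0,0,0,0,0],[0,0,0,0,0,0]]}'
python3 - <<'E'
from h import *
save('wrist','wb');P=cloud('wb');m=(abs(P[...,2]-.28)<.015)&(abs(P[...,0]-.588)<.007)&(P[...,1]>.13)&(P[...,1]<.19)
q=P[m];print(len(q),np.polyfit(q[:,1],q[:,2],1))
save('scene','s2'); crop('s2',150,90,310,250,3.75,'s2c')
o=arm.get_obs();print(o['contact_force'],o['wrist_torque'],abs(o['joint_velocities']).max())
E
```

```text
t: 23.35
eef_pos: [0.5891, 0.102, 0.2538]
orientation: [0.696, 0.718, -0.0, 0.0]
contact_force: [0.4, 0.0, -9.2]
opening: 0.0154
grip_force: 58.9
4627 [-0.00151036  0.28105902]
[-0.7128823   0.46859875 -8.48717123] [ 0.02200545 -0.05497363  0.05648984] 0.001786689261366566
```

View pics/s2c.png

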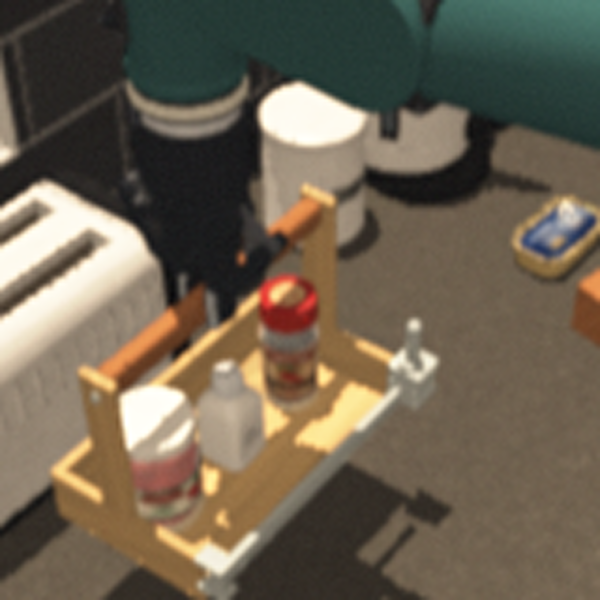

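The picture shows the caddy level in the air with all three jars upright, the gate shut and the pin seated in the lugs. The TCP rose 0.102 m from the grasp and the bar slope is below 0.002, so I'm handing in.

```bash
python3 -c "
from cell import arm
print(arm.sign_off())"
```

```text
the job is handed in; nothing more can be done
None
```

I handed the job in at about 23 s of the 70 s limit: gate shut, pin seated with its collar on the top lug, and the caddy held level and still about 10 cm up with its three jars upright; the sign-off gave no verdict.

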